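Load a carved block into a pinned registration jig

TASK

Take the rectangular printing block with the cut-out corner off its sloping easel and set it, carved side down, fully home in the pocket of the registration jig. It only goes home when its cut-out corner comes over the jig's locating pin, and the pin may be in either of two opposite corners: if the block stops proud, lift it, give it half a turn and try again. Let go of it there, and leave the round block and everything else on the table where they are.

Things in the scene. Friction and masses are not known exactly. Their poses are not given: they have to be found in the camera images.
- block_knob (a point): Centre of the square wooden knob on the rectangular block (the one to load), 54 mm above the block's underside. The knob is 34 x 34 mm across (faces along the block's x and y) and 52 mm tall, from 28 to 80 mm above the underside; z points out of its top. At the start it leans 30 degrees from vertical, towards the robot. Mass of the whole about 0.28 kg.
- jig_pocket (a point): Centre of the pocket's floor in the jig; z up. Pocket 83 (x) x 113 (y) mm, 22 mm deep, floor 10 mm above the table, mouth chamfered 4 mm. A steel pin, 14 mm across and 14 mm tall, stands on the floor at (+29,+44) or (-29,-44) mm from here along x, y; which is not told, but can be seen or felt. With the block home its knob point is 54 mm above here, its long side along y.
- easel_a: Fixed wooden easel holding the rectangular block: board 112 x 116 mm sloping 30 degrees, rising towards its +x (away from the robot), about 75 mm tall at the back, with a ledge 12 mm proud at the lower edge. Origin on the table under its middle, z up. The block lies on the board, a long side against the ledge: lift it straight off the board.
- easel_b: The same kind of easel, holding the round block. Origin on the table under its middle, z up.
- round_block_knob (a point): Centre of the knob of the other block, to be left alone: a disc 80 mm across and 28 mm thick with the same square knob, lying on the other easel. The point is 54 mm above its underside; z along the knob.
- glue_stick: Glue stick standing upright, 24 mm across, 92 mm tall; loose bystander. Origin under its middle.
- binder_clip: Black binder clip, 34 x 32 x 31 mm; loose bystander. Origin under its middle.
- masking_tape: Roll of masking tape lying flat, 98 mm across, 24 mm tall; fixed bystander. Origin under its middle.
- graphite_block: Black graphite stick 22 x 75 x 14 mm; loose bystander. Origin under its middle.
- jig: Fixed plywood registration jig, a plate 112 (x) x 142 (y) x 32 mm with the pocket in its middle; origin on the table under its middle, z up. A wrongly turned block stops on the pin, 14 mm proud; at the place without the pin there is only a flat flush screw.
- block: The rectangular block, dark wood 80 (its x) x 110 (its y) x 28 mm with a dark carved underside; a 24 x 24 mm square is cut out of its +x,+y corner through the whole thickness. Origin at the centre of its underside, 54 mm below the knob point along its z; same axes.

How it is judged:
By the outcome, as a careful person would: the job done as asked, in the order asked, and still so for the second after the job is handed in, with the robot touching nothing.
It also fails if it takes over 51 s, if anything falls off the work surface, if the arm or the gripper's body presses on something with over 40 N, if the wrist force passes 120 N, or if a joint passes its speed limit or range.

ROBOT

A 6-joint arm with a two-finger parallel gripper is mounted at the origin on a cart in front of the work surface, level with it; the furniture and walls round the work are solid. World frame = base frame: x ahead of the robot, y to its left, z up, the work surface at z = 0. Lengths are in m, angles in rad, forces in N, time in s.
With the tool pointing down it reaches from about 0.275 to 0.825 m from the base axis. Payload 5.2 kg.
Tool frame: the origin (TCP) lies at the very end of the fingers, on their centre line; the grasp point (between the pads) lies 19 mm behind it; z points along the fingers, y is the line along which they close (so a half turn about z gives the same grasp; the last joint's range is limited). The gripper opens to 93 mm and grips with 3 to 60 N. Pads are 15 mm wide; open, the fingers measure 128 mm over their backs; the gripper's body (75 mm by 188 mm) begins 65 mm behind the grasp point.
Start: joints at [-1.419, 0.259, 1.535, -0, 1.348, -0.203], TCP at [0.191, -0.516, 0.219] pointing down, gripper open.
Joint ranges: [-3.14, 3.14], [-0.91, 2.08], [0.19, 2.58], [-1.22, 4.36], [0.22, 2.71], [-3.12, 3.12]. Speed limits (rad/s): [2.57, 2.57, 3.14, 3.14, 3.14, 3.14].

INTERFACE

Orientations are given as a 3x3 rotation matrix whose columns are the frame's x, y, z axes.
In Python, from plant import r gives the robot as it stands.
- The arm moves only by the tool send_rows, never from a script. Its argument "rows" is a list of rows, each a list of 7 numbers: the shift along the tool's x, y, z in mm, then the turn, a rotation vector about the tool's x, y, z in degrees, then the finger opening in mm, from 0 to 93. In form: [[dx, dy, dz, ax, ay, az, fingers], ...]. A call has 1 to 5 rows; each row is the pose to reach, as a shift and turn from the pose commanded when the call began, along the tool's axes at that moment; what a row does not reach only later rows make up. A row lasts 1/10 s, in which the tool goes at most 50 mm and 8.59 degrees, less where a joint would pass 70% of its speed; a pose out of reach is approached as far as the arm can. A call with a gripper value outside its range is refused whole. The fingers move at their own pace and stop on an object; the grip force is fixed at half the most. Time passes only in rows, so rows that repeat a pose let the fingers close. It gives the time, the measured TCP pose, the force, the opening and the grip force at its end, in the units of the state.
- r.read_state(): the state, without advancing time (a new reading comes with each control period).
- r.grab_frame(name): name is "scene" or "side" or "wrist"; returns a dict with "image" (480x640x3 uint8, red, green, blue), "intrinsics" (3x3 intrinsics, pixels), "position" and "rotation" of the camera in the world. Camera axes: x right, y down, z forward; pixel columns grow to the right and rows downward; lengths in m; the calibration is good to about 2 mm. A picture is of the moment at which its call begins. There is no depth.
- r.hand_in(): hands the job in; it is judged then, once.
Trained networks look in the newest picture that a camera, given by its name, has taken for a name from the list of things; names that differ only in an ending like _2 or _b are one class to them, and where a whole thing is asked for, a point or a joint stands for the part that bears it (a point fixed in the world has none). Each returns a list of dicts, best first, with "score" (0 to 1); they miss things now and then, are a little off and sometimes report something else, mostly with a low value. They report only what shows in the picture. A call takes as long as a camera call.
- r.masks_of(name, camera): "region" (480x640 bool, what is visible of it) and "position" ([column, row] in pixels, amid what is visible of it).
- r.landmark_of(name, camera): "position" ([column, row] in pixels: a listed point, or the origin of a listed thing).
The state is a dict: "t": time; "joint_pos": joint angles; "qd": joint speeds; "joint_torque": joint torques, N m; "ee_pos": TCP position; "eef_rot": TCP orientation; "wrist_force": force on the tool from outside, world axes, zero at the start; "moment": the same for the moment, N m; "width": opening from 0.0 (shut) to 1.0 (fully open); "grip_force": force on a finger pad.
Only numpy, scipy, OpenCV 4.12 (cv2) and the standard library are available. Lean on these libraries where they do the work, as an engineer would, in place of code of your own. Each camera call takes 0.05 s, during which the arm holds its last target. There are 200 camera calls.

## Working session

There is one attempt and no reset: what is moved stays moved. The work goes in short steps, Python scripts to look and compute and a tool call to move; the robot and the scene stay as the last step left them, time stands still between calls to the robot, and variables do not carry over. Pictures are saved under pics/ and viewed, at most 10 in all, crops included, and the job is handed in when it is done.

Besides the shell and the picture viewer there is one more tool, called after "Call:" as name(argument=value, ...) on one line, values as JSON. send_rows: Moves the arm, as the interface text tells. Its arguments: {"type":"object","properties":{"rows":{"type":"array"}},"required":["rows"]}

```bash
mkdir -p pics; ls; cat > h.py <<'E'
import numpy as np, cv2
from plant import r
def ray(c,p):
    d=c["rotation"]@np.linalg.inv(c["intrinsics"])@np.array([p[0],p[1],1.]); return np.array(c["position"]),d/np.linalg.norm(d)
def tri(rays):
    A=np.zeros((3,3));b=np.zeros(3)
    for o,d in rays:
        P=np.eye(3)-np.outer(d,d);A+=P;b+=P@o
    x=np.linalg.solve(A,b); return x,[np.linalg.norm((np.eye(3)-np.outer(d,d))@(x-o))*1000 for o,d in rays]
def atz(c,p,z):
    o,d=ray(c,p); return o+d*(z-o[2])/d[2]
def proj(c,X):
    q=c["rotation"].T@(np.asarray(X)-c["position"]); q=c["intrinsics"]@q; return q[:2]/q[2]
def save(c,n): cv2.imwrite("pics/"+n,c["image"][:,:,::-1])
def togo(R,p,Rt,pt):
    "shift mm and rotvec deg in tool axes"
    from scipy.spatial.transform import Rotation as S
    R=np.array(R);return np.round(R.T@(np.array(pt)-p)*1000,1),np.round(np.degrees(S.from_matrix(R.T@Rt).as_rotvec()),1)
E
python3 - <<'E'
from h import *
np.set_printoptions(precision=3,suppress=True)
C={n:r.grab_frame(n) for n in("scene","side","wrist")}
for n,c in C.items():
    c={k:np.array(v) for k,v in c.items()};C[n]=c;save(c,n+"0.png");print(n,c["position"],c["rotation"].tolist())
for k in("block_knob","jig_pocket","easel_a","jig","block","round_block_knob","glue_stick","binder_clip","masking_tape","graphite_block"):
    for n in ("scene","side"):
        print(k,n,[(np.round(d["position"],1),round(d["score"],2)) for d in r.landmark_of(k,n)[:3]])
s=r.read_state();print(s["t"],s["ee_pos"],s["eef_rot"],s["wrist_force"])
E
```

```text
pics
scene [0.074 0.708 0.599] [[-0.8462462291395392, -0.2907454453865378, 0.4464688182326896], [-0.53276941772589, 0.45406240374715, -0.7141316972655508], [0.0049058335812323115, -0.8421961882425876, -0.539148878610101]]
side [0.446 1.086 0.634] [[-0.9966744224828481, -0.02406533570426221, 0.07785213668180607], [-0.08032935524231763, 0.4506203086668613, -0.8890942200370758], [-0.013685402984018732, -0.8923912802321772, -0.4510548888004]]
wrist [ 0.265 -0.489  0.385] [[0.34757256474855663, -0.8993126240771717, -0.2653867299047565], [-0.9376493293072953, -0.3341603809046632, -0.09565863830950237], [-0.0026547097182487074, 0.28208800755983976, -0.9593848594319329]]
block_knob scene [(array([300.6, 210.5]), 0.92)]
block_knob side [(array([303.4, 241.4]), 0.84)]
jig_pocket scene []
jig_pocket side []
easel_a scene [(array([286.8, 247.5]), 0.96), (array([201.1, 321.7]), 0.85)]
easel_a side [(array([281.9, 340.8]), 0.88), (array([293.4, 271.5]), 0.58)]
jig scene [(array([369. , 199.1]), 0.73)]
jig side [(array([319.8, 233.7]), 0.77)]
block scene [(array([289.5, 230.8]), 0.62)]
block side [(array([294. , 256.3]), 0.58)]
round_block_knob scene [(array([212.4, 284.3]), 0.63), (array([286.3, 371. ]), 0.34)]
round_block_knob side [(array([294.9, 297.2]), 0.97)]
glue_stick scene [(array([334. , 224.7]), 0.96)]
glue_stick side [(array([306.7, 251.5]), 0.64)]
binder_clip scene [(array([268.9, 290.3]), 0.81)]
binder_clip side [(array([307.2, 304.2]), 0.49), (array([320.7, 231.1]), 0.19)]
masking_tape scene [(array([288.1, 369.8]), 0.79)]
masking_tape side [(array([374.3, 347.6]), 0.58), (array([292.2, 299.9]), 0.57)]
graphite_block scene [(array([378.4, 276.7]), 0.59)]
graphite_block side [(array([374.9, 274.5]), 0.48)]
1.15 [ 0.191 -0.516  0.219] [[ 0.938  0.347  0.   ]
 [ 0.347 -0.938 -0.   ]
 [-0.     0.    -1.   ]] [ 0.447  0.139 -0.544]
```

View pics/scene0.png

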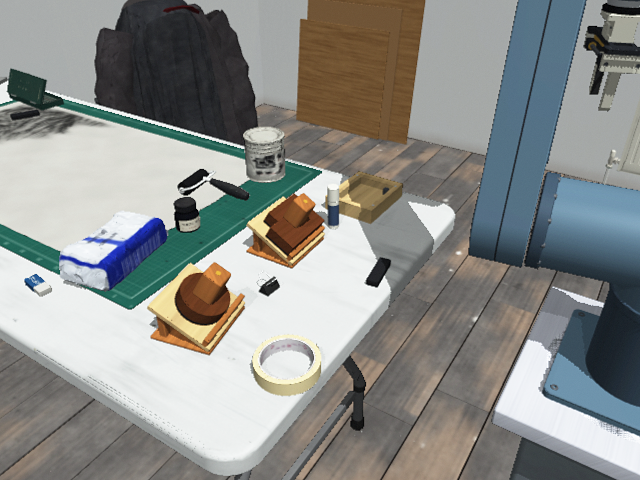

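View pics/side0.png

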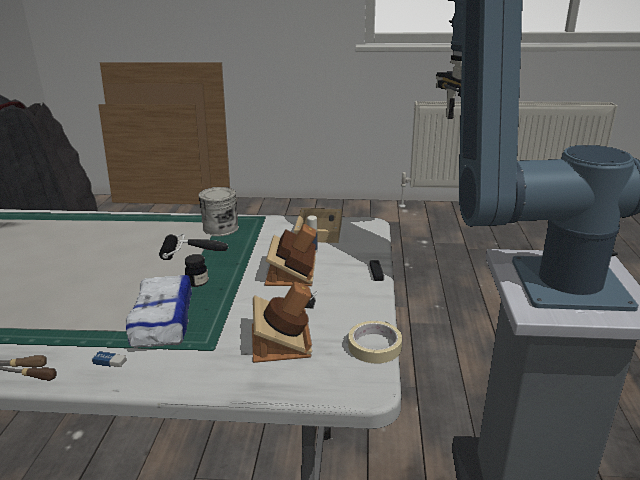

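```bash
python3 - <<'E'
from h import *
np.set_printoptions(precision=3,suppress=True)
# tilted cameras are static apart from wrist; one fresh frame each for calibration
C={n:{k:np.array(v) for k,v in r.grab_frame(n).items()} for n in("scene","side")}
import pickle;pickle.dump(C,open("cal.pkl","wb"))
P={"knob":((300.6,210.5),(303.4,241.4)),"easel_a":((286.8,247.5),(293.4,271.5)),"jig":((369,199.1),(319.8,233.7)),"block":((289.5,230.8),(294,256.3)),"round":((212.4,284.3),(294.9,297.2)),"easel_b":((201.1,321.7),(281.9,340.8)),"glue":((334,224.7),(306.7,251.5)),"clip":((268.9,290.3),(307.2,304.2)),"tape":((288.1,369.8),(374.3,347.6)),"graph":((378.4,276.7),(374.9,274.5))}
for k,(a,b) in P.items(): print(k,*tri([ray(C["scene"],a),ray(C["side"],b)]),atz(C["scene"],a,0),atz(C["side"],b,0))
E
```

```text
knob [ 0.583 -0.019  0.078] [np.float64(2.7274538975595406), np.float64(2.72745389755971)] [ 0.663 -0.133  0.   ] [ 0.601 -0.167  0.   ]
easel_a [ 0.604 -0.001  0.005] [np.float64(2.4889830803648514), np.float64(2.48898308036478)] [ 0.606 -0.003  0.   ] [ 0.607 -0.014  0.   ]
jig [ 0.57  -0.267 -0.017] [np.float64(8.353036007067686), np.float64(8.353036007067521)] [ 0.564 -0.255  0.   ] [ 0.563 -0.214  0.   ]
block [ 0.603 -0.009  0.039] [np.float64(2.856093928251368), np.float64(2.856093928251397)] [ 0.636 -0.054  0.   ] [ 0.615 -0.087  0.   ]
round [0.569 0.236 0.087] [np.float64(3.0030767518396773), np.float64(3.0030767518395987)] [0.648 0.16  0.   ] [0.59  0.095 0.   ]
easel_b [ 0.597  0.243 -0.001] [np.float64(1.5461062908556504), np.float64(1.546106290855768)] [0.598 0.242 0.   ] [0.596 0.247 0.   ]
glue [ 0.591 -0.152 -0.021] [np.float64(0.47273069126601147), np.float64(0.4727306912659878)] [ 0.573 -0.122  0.   ] [ 0.587 -0.113  0.   ]
clip [ 0.562  0.113 -0.006] [np.float64(1.2985107446418716), np.float64(1.2985107446418929)] [0.556 0.12  0.   ] [0.562 0.12  0.   ]
tape [ 0.424  0.249 -0.005] [np.float64(0.6926433130155467), np.float64(0.6926433130154563)] [0.422 0.252 0.   ] [0.424 0.256 0.   ]
graph [ 0.421 -0.027 -0.01 ] [np.float64(0.18986918518213072), np.float64(0.18986918518213122)] [ 0.415 -0.015  0.   ] [ 0.422 -0.011  0.   ]
```

Call:
send_rows(rows=[[213, -130, -40, 0, 0, 20.3, 93], [213, -130, -40, 0, 0, 20.3, 93], [213, -130, -40, 0, 0, 20.3, 93], [213, -130, -40, 0, 0, 20.3, 93], [213, -130, -40, 0, 0, 20.3, 93]])

```text
t: 1.75
ee_pos: [0.3436, -0.322, 0.2584]
eef_rot: [[1.0, -0.0, 0.0], [-0.0, -1.0, -0.0], [0.0, 0.0, -1.0]]
wrist_force: [0.4, -0.6, 0.2]
width: 0.999
grip_force: 0.0
```

Call:
send_rows(rows=[[145, -200, -40, 0, 0, 0, 93], [145, -200, -40, 0, 0, 0, 93], [145, -200, -40, 0, 0, 0, 93], [145, -200, -40, 0, 0, 0, 93], [145, -200, -40, 0, 0, 0, 93]])

```text
t: 2.25
ee_pos: [0.4884, -0.1218, 0.2985]
eef_rot: [[1.0, 0.0, 0.001], [0.0, -1.0, -0.0], [0.001, 0.0, -1.0]]
wrist_force: [0.9, -0.4, 0.7]
width: 0.998
grip_force: 0.0
```

```bash
python3 - <<'E'
from h import *
np.set_printoptions(precision=3,suppress=True)
c={k:np.array(v) for k,v in r.grab_frame("wrist").items()};save(c,"wrist1.png")
import pickle;pickle.dump(c,open("w1.pkl","wb"))
print(c["intrinsics"])
for k,z in(("block_knob",.1),("jig_pocket",.01),("jig",0),("easel_a",0),("block",.04),("glue_stick",0)):
    for d in r.landmark_of(k,"wrist")[:2]: print(k,np.round(d["position"],1),round(d["score"],2),atz(c,d["position"],z))
s=r.read_state();print(s["t"],s["ee_pos"],s["joint_pos"])
E
```

```text
[[368.744   0.    323.696]
 [  0.    368.744 233.884]
 [  0.      0.      1.   ]]
block_knob [210.6 107.4] 0.66 [ 0.583 -0.016  0.1  ]
jig_pocket [422.5 123.5] 0.58 [ 0.569 -0.239  0.01 ]
jig_pocket [251.  241.2] 0.58 [ 0.423 -0.028  0.01 ]
jig [423.3 123.7] 0.65 [ 0.569 -0.242  0.   ]
easel_a [ 15.2 102.1] 0.88 [0.594 0.245 0.   ]
block [218.5  86. ] 0.85 [ 0.608 -0.009  0.04 ]
glue_stick [318.9 124. ] 0.95 [ 0.569 -0.116  0.   ]
2.6 [ 0.487 -0.125  0.297] [-0.473  0.13   1.505 -0.     1.508  1.099]
```

View pics/wrist1.png

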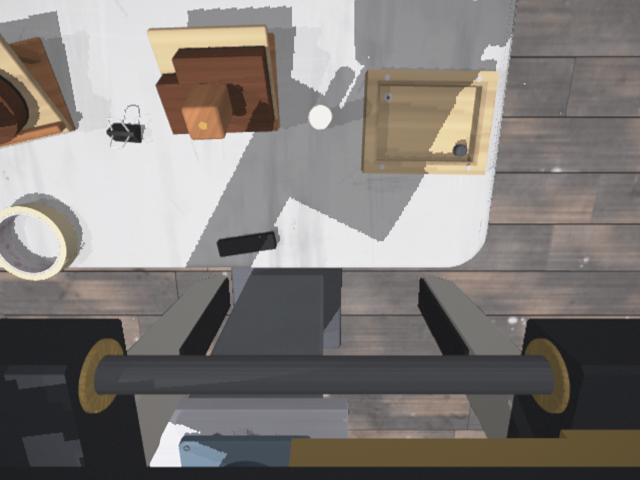

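```bash
python3 - <<'E'
import cv2,numpy as np
im=cv2.imread("pics/wrist1.png")
a=cv2.resize(im[20:150,140:290],None,fx=4.6,fy=4.6,interpolation=cv2.INTER_CUBIC);b=cv2.resize(im[60:185,355:505],None,fx=4.6,fy=4.6,interpolation=cv2.INTER_CUBIC)
for n,i,(x0,y0) in(("a",a,(140,20)),("b",b,(355,60))):
    for x in range(0,150,20): cv2.putText(i,str(x0+x),(int(x*4.6),10),0,.4,(255,0,255));cv2.line(i,(int(x*4.6),12),(int(x*4.6),18),(255,0,255))
    for y in range(0,125,20): cv2.putText(i,str(y0+y),(0,int(y*4.6)+4),0,.4,(255,0,255))
    cv2.imwrite(f"pics/crop_{n}.png",i)
E
```

```text
(no output)
```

View pics/crop_a.png

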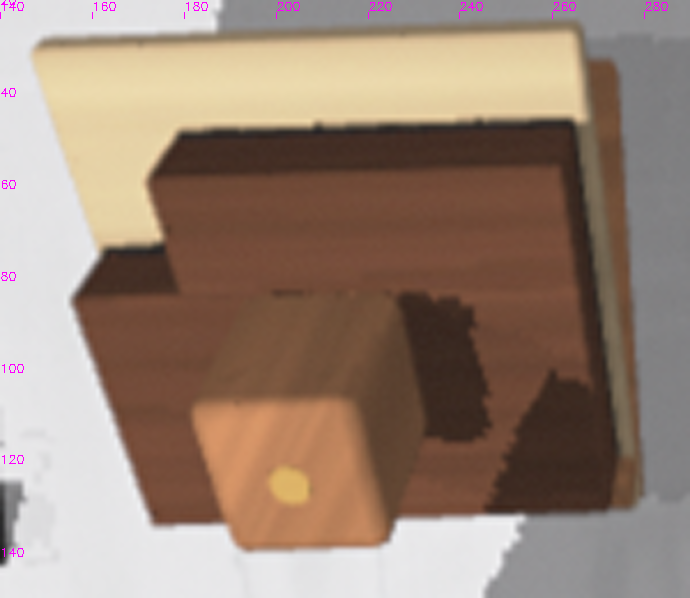

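View pics/crop_b.png

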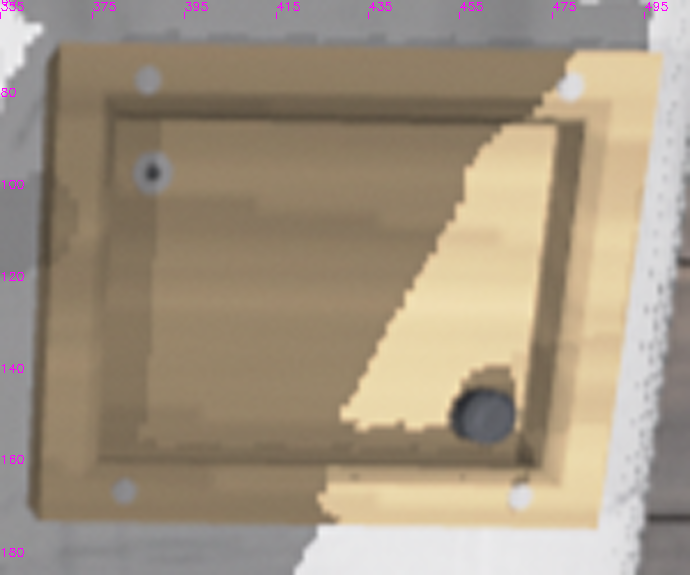

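```bash
cat > fit.py <<'E'
from h import *
import pickle
from scipy.optimize import least_squares
from scipy.spatial.transform import Rotation as S
np.set_printoptions(precision=4,suppress=True)
c=pickle.load(open("w1.pkl","rb"))
def px(l,o): return (np.array(l,float)+.5)/4.6-.5+o
B=px([(560,165),(150,181),(182,293),(75,300),(155,525),(612,508),(190,402),(357,398),(387,546),(237,550)],(140,20))
Bm=np.array([(40,-55,28),(40,31,28),(16,31,28),(16,55,28),(-40,55,28),(-40,-55,28),(17,17,80),(17,-17,80),(-17,-17,80),(-17,17,80)])/1e3
J=px([(58,43),(662,52),(598,527),(35,520)],(355,60)); Jm=np.array([(56,71,32),(56,-71,32),(-56,-71,32),(-56,71,32)])/1e3
f=lambda p:(np.array([proj(c,S.from_euler("ZY",[p[3],-p[4]]).apply(m)+p[:3]) for m in Bm])-B).ravel()
s=least_squares(f,[.6,0,.04,0,.52],x_scale=.1); p=s.x
print("block",p,"tilt",np.degrees(p[4]),"yaw",np.degrees(p[3]));print(s.fun.reshape(-1,2))
R=S.from_euler("ZY",[p[3],-p[4]]); print("knob",R.apply([0,0,.054])+p[:3])
s=least_squares(lambda p:f([*p,np.pi/6]),p[:4],x_scale=.1);p=[*s.x,np.pi/6];R=S.from_euler("ZY",[p[3],-p[4]]); print("fix30",p,"knob",R.apply([0,0,.054])+p[:3],R.as_matrix())
g=lambda q:(np.array([proj(c,S.from_euler("z",q[2]).apply(m)+[q[0],q[1],q[3]]) for m in Jm])-J).ravel()
s=least_squares(g,[.57,-.24,0,0],x_scale=.1);print("jig",s.x,np.degrees(s.x[2]),s.fun)
s=least_squares(lambda q:g([*q,0]),[.57,-.24,0],x_scale=.1);print("jig z0",s.x,np.degrees(s.x[2]),s.fun)
E
python3 fit.py
```

```text
block [ 0.6087 -0.0075  0.0331  0.0327  0.519 ] tilt 29.737833795381487 yaw 1.8750220988078987
[[-0.3271  0.2789]
 [-0.3055 -0.0567]
 [ 0.4546  0.183 ]
 [ 0.0673 -0.52  ]
 [ 0.4687 -0.1827]
 [-0.8495  0.2459]
 [-0.899  -0.1038]
 [ 0.0418 -0.5011]
 [ 1.7493  0.2059]
 [-0.3596  0.4874]]
knob [ 0.5819 -0.0084  0.08  ]
fix30 [np.float64(0.6088886950879718), np.float64(-0.0074959631503548185), np.float64(0.0331020794319902), np.float64(0.03250027022043265), 0.5235987755982988] knob [ 0.5819 -0.0084  0.0799] [[ 0.8656 -0.0325 -0.4997]
 [ 0.0281  0.9995 -0.0162]
 [ 0.5     0.      0.866 ]]
jig [ 0.5691 -0.2394 -0.013   0.0006] -0.7453473283775626 [ 0.0191 -0.2871 -0.1519 -0.303  -0.3645  0.3989  0.5072  0.238 ]
jig z0 [ 0.5691 -0.2395 -0.013 ] -0.7439213231489813 [ 0.1062 -0.2215 -0.2539 -0.2438 -0.4378  0.3148  0.5964  0.159 ]
```

```bash
cat >> h.py <<'E'
from scipy.spatial.transform import Rotation as S
KN=np.array([.5819,-.0084,.0799]);Rb=S.from_euler("ZY",[.0325,-np.pi/6]).as_matrix();Rt=Rb*np.array([1,-1,-1])
E
python3 - <<'E'
from h import *
s=r.read_state();print(s["t"],s["ee_pos"],s["joint_pos"])
for b in(-.08,.016): print(togo(s["eef_rot"],s["ee_pos"],Rt,KN+Rt[:,2]*b),KN+Rt[:,2]*b)
E
```

```text
2.6 [ 0.48673799 -0.1247693   0.29749715] [-4.72906094e-01  1.29912084e-01  1.50471096e+00 -4.87575736e-04
  1.50772156e+00  1.09904598e+00]
(array([  55.2, -115.1,  148.3]), array([ 0.5, 30. , -1.9])) [ 0.54192112 -0.00969977  0.14918203]
(array([ 103.2, -116.8,  231.4]), array([ 0.5, 30. , -1.9])) [ 0.58989578 -0.00814005  0.06604359]
```

Call:
send_rows(rows=[[55, -115, 148, 0.5, 30, -1.9, 75], [55, -115, 148, 0.5, 30, -1.9, 75], [55, -115, 148, 0.5, 30, -1.9, 75], [55, -115, 148, 0.5, 30, -1.9, 75], [55, -115, 148, 0.5, 30, -1.9, 75]])

```text
t: 3.1
ee_pos: [0.5383, -0.0087, 0.1464]
eef_rot: [[0.867, 0.03, 0.498], [0.026, -1.0, 0.016], [0.498, -0.001, -0.867]]
wrist_force: [-0.8, 0.5, -0.1]
width: 0.806
grip_force: 0.0
```

```bash
python3 - <<'E'
from h import *
s=r.read_state();print(s["t"],s["ee_pos"],s["eef_rot"],s["joint_pos"],s["width"])
print(togo(s["eef_rot"],s["ee_pos"],Rt,KN+Rt[:,2]*.016))
c={k:np.array(v) for k,v in r.grab_frame("wrist").items()};save(c,"wrist2.png")
Bm=np.array([(40,-55,28),(40,31,28),(16,31,28),(16,55,28),(-40,55,28),(-40,-55,28),(17,17,80),(17,-17,80),(-17,-17,80),(-17,17,80)])/1e3
im=c["image"][:,:,::-1].copy()
for m in Bm: cv2.circle(im,tuple(int(round(v)) for v in proj(c,KN+Rb@(m-[0,0,.054]))),3,(0,255,0),1)
cv2.imwrite("pics/ov2.png",im)
E
```

```text
3.1 [ 0.53828585 -0.00874274  0.14639539] [[ 0.86682709  0.03036469  0.49768341]
 [ 0.02582046 -0.99953836  0.01601178]
 [ 0.49793985 -0.00102903 -0.86721096]] [-0.35755556  0.0405861   2.13322425  0.39557025  0.51318319  0.88178146] 0.8058965524132844
(array([ 4.7,  1. , 95.4]), array([ 0. ,  0.1, -0.1]))
```

View pics/ov2.png

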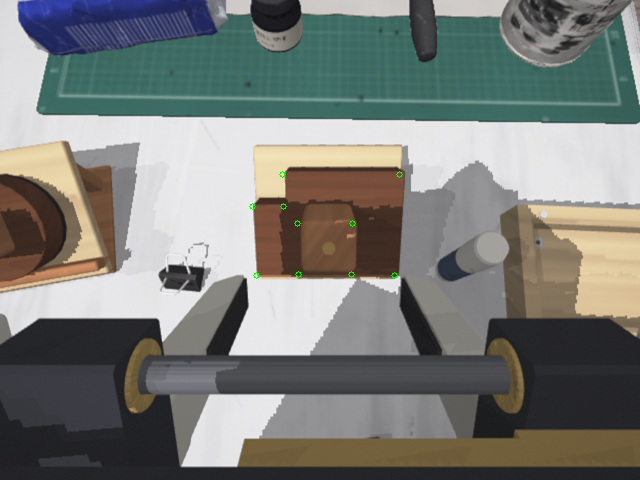

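Call:
send_rows(rows=[[2, 1, 30, 0, 0, 0, 75], [4, 1, 60, 0, 0, 0, 75], [4, 1, 80, 0, 0, 0, 75], [4, 1, 93, 0, 0, 0, 75], [4, 1, 93, 0, 0, 0, 75]])

```text
t: 3.65
ee_pos: [0.5927, -0.0097, 0.0702]
eef_rot: [[0.867, 0.032, 0.498], [0.028, -0.999, 0.017], [0.498, -0.001, -0.867]]
wrist_force: [-0.6, -0.3, 0.6]
width: 0.81
grip_force: 0.0
```

```bash
python3 - <<'E'
from h import *
s=r.read_state();print(s["t"],s["ee_pos"],s["wrist_force"],s["width"])
print(togo(s["eef_rot"],s["ee_pos"],Rt,KN+Rt[:,2]*.016))
c={k:np.array(v) for k,v in r.grab_frame("wrist").items()};save(c,"wrist3.png")
E
```

```text
3.65 [ 0.59271245 -0.00966986  0.07024674] [-0.56612816 -0.27076524  0.63123447] 0.8100674104262126
(array([-4.5, -1.6,  2.3]), array([-0. ,  0.1, -0. ]))
```

View pics/wrist3.png

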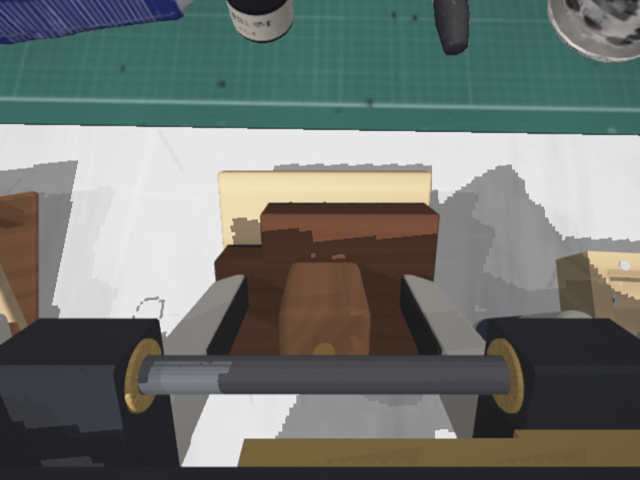

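Call:
send_rows(rows=[[-3, -1, 2, 0, 0, 0, 75], [-3, -1, 2, 0, 0, 0, 75], [-3, -1, 2, 0, 0, 0, 20], [-3, -1, 2, 0, 0, 0, 20], [-3, -1, 2, 0, 0, 0, 20]])

```text
t: 4.2
ee_pos: [0.5909, -0.007, 0.0686]
eef_rot: [[0.865, 0.035, 0.5], [0.03, -0.999, 0.017], [0.501, 0.0, -0.866]]
wrist_force: [0.6, 0.2, 0.6]
width: 0.598
grip_force: 0.0
```

Call:
send_rows(rows=[[0, 0, 0, 0, 0, 0, 20], [0, 0, 0, 0, 0, 0, 20], [0, 0, 0, 0, 0, 0, 20]])

```text
t: 4.5
ee_pos: [0.5909, -0.0073, 0.0682]
eef_rot: [[0.865, 0.034, 0.5], [0.03, -0.999, 0.016], [0.5, 0.001, -0.866]]
wrist_force: [-2.1, -0.8, 2.4]
width: 0.367
grip_force: 30.0
```

Call:
send_rows(rows=[[0, 0, -8, 0, 0, 0, 20], [0, 0, -25, 0, 0, 0, 20], [0, 0, -50, 0, 0, 0, 20], [0, 0, -75, 0, 0, 0, 20], [0, 0, -100, 0, 0, 0, 20]])

```text
t: 5.0
ee_pos: [0.5388, -0.0082, 0.1546]
eef_rot: [[0.867, 0.035, 0.497], [0.03, -0.999, 0.018], [0.497, -0.0, -0.868]]
wrist_force: [0.9, -0.2, -2.5]
width: 0.364
grip_force: 30.0
```

Call:
send_rows(rows=[[25, 0, -43, 0, -30, 0, 20], [25, 0, -43, 0, -30, 0, 20], [25, 0, -43, 0, -30, 0, 20], [25, 0, -43, 0, -30, 0, 20], [25, 0, -43, 0, -30, 0, 20]])

```text
t: 5.5
ee_pos: [0.5427, -0.009, 0.2033]
eef_rot: [[0.999, 0.035, -0.004], [0.035, -0.999, -0.001], [-0.004, 0.001, -1.0]]
wrist_force: [-0.0, 0.1, -3.2]
width: 0.365
grip_force: 30.0
```

Call:
send_rows(rows=[[10, 40, 0, 0, 0, -42, 20], [10, 40, 0, 0, 0, -42, 20], [10, 40, 0, 0, 0, -42, 20], [10, 40, 0, 0, 0, -42, 20], [10, 40, 0, 0, 0, -42, 20]])

```text
t: 6.0
ee_pos: [0.5507, -0.0483, 0.2039]
eef_rot: [[0.716, 0.698, 0.0], [0.698, -0.716, 0.0], [0.0, 0.0, -1.0]]
wrist_force: [0.9, -0.8, -2.7]
width: 0.363
grip_force: 30.0
```

```bash
python3 - <<'E'
from h import *
s=r.read_state();print(s["t"],s["ee_pos"],s["joint_pos"],s["wrist_force"],s["width"])
Rj=S.from_euler("z",-.013+np.pi).as_matrix()*np.array([1,-1,-1])
print(togo(s["eef_rot"],s["ee_pos"],Rj,[.569,-.2395,.2]))
E
```

```text
6.0 [ 0.55066467 -0.04825388  0.20394025] [-2.89322448e-01  2.73495915e-01  1.55168542e+00  1.63110393e-04
  1.31597735e+00  5.08509777e-01] [ 0.88343287 -0.78018609 -2.74758849] 0.3633587620216246
(array([-120.4,  149.7,    3.9]), array([   0.,    0., -135.]))
```

Call:
send_rows(rows=[[-120, 150, 4, 0, 0, -42, 20], [-120, 150, 4, 0, 0, -42, 20], [-120, 150, 4, 0, 0, -42, 20], [-120, 150, 4, 0, 0, -42, 20], [-120, 150, 4, 0, 0, -42, 20]])

```text
t: 6.5
ee_pos: [0.5686, -0.2458, 0.1996]
eef_rot: [[0.07, 0.998, 0.001], [0.998, -0.07, -0.003], [-0.003, 0.001, -1.0]]
wrist_force: [-0.3, 1.4, -2.2]
width: 0.364
grip_force: 30.0
```

Call:
send_rows(rows=[[0, 0, 0, 0, 0, -42, 20], [0, 0, 0, 0, 0, -42, 20], [0, 0, 0, 0, 0, -42, 20], [0, 0, 0, 0, 0, -42, 20], [0, 0, 0, 0, 0, -42, 20]])

```text
t: 7.0
ee_pos: [0.5686, -0.239, 0.2001]
eef_rot: [[-0.62, 0.785, 0.0], [0.785, 0.62, -0.0], [-0.0, 0.0, -1.0]]
wrist_force: [0.8, -0.2, -3.1]
width: 0.36
grip_force: 30.0
```

Call:
send_rows(rows=[[0, 0, 0, 0, 0, -42, 20], [0, 0, 0, 0, 0, -42, 20], [0, 0, 0, 0, 0, -42, 20], [0, 0, 0, 0, 0, -42, 20], [0, 0, 0, 0, 0, -42, 20]])

```text
t: 7.5
ee_pos: [0.5686, -0.239, 0.2001]
eef_rot: [[-0.986, 0.168, 0.001], [0.168, 0.986, -0.0], [-0.001, -0.0, -1.0]]
wrist_force: [0.2, 0.4, -2.8]
width: 0.363
grip_force: 30.0
```

Call:
send_rows(rows=[[0, 0, 0, 0, 0, -9, 20], [0, 0, 0, 0, 0, -9, 20], [0, 0, 0, 0, 0, -9, 20]])

```text
t: 7.8
ee_pos: [0.5692, -0.2392, 0.2004]
eef_rot: [[-1.0, 0.022, 0.0], [0.022, 1.0, -0.0], [-0.0, -0.0, -1.0]]
wrist_force: [0.2, 0.2, -2.1]
width: 0.365
grip_force: 30.0
```

```bash
python3 - <<'E'
from h import *
L=[]
for i in range(4):
    c={k:np.array(v) for k,v in r.grab_frame("wrist").items()}
    s=r.read_state();L.append(s["ee_pos"]);print(s["t"],s["ee_pos"])
save(c,"wrist4.png");import pickle;pickle.dump(c,open("w4.pkl","wb"));p=np.mean(L[1:],0)
Rj=S.from_euler("z",-.013+np.pi).as_matrix()*np.array([1,-1,-1])
print(s["eef_rot"],s["joint_pos"],s["wrist_force"],s["width"],c["position"])
print(togo(s["eef_rot"],p,Rj,[.569,-.2395,.2]))
E
```

```text
7.85 [ 0.56940942 -0.23932065  0.20045501]
7.9 [ 0.56959507 -0.23937208  0.20045866]
7.95 [ 0.56975287 -0.23946645  0.2004673 ]
8.0 [ 0.56989149 -0.23951899  0.20047394]
[[-9.99804357e-01  1.97782233e-02  2.64375761e-04]
 [ 1.97781684e-02  9.99804371e-01 -2.08510824e-04]
 [-2.68448015e-04 -2.03241162e-04 -9.99999943e-01]] [-5.78065072e-01  3.92180046e-01  1.38994299e+00 -3.08650197e-05
  1.35913426e+00 -2.12907543e+00] [-0.30560653  0.50191166 -1.58189479] 0.36301669776210166 [ 0.49125456 -0.2384468   0.36736368]
(array([ 0.7, -0.1,  0.5]), array([-0. ,  0. , -0.4]))
```

View pics/wrist4.png

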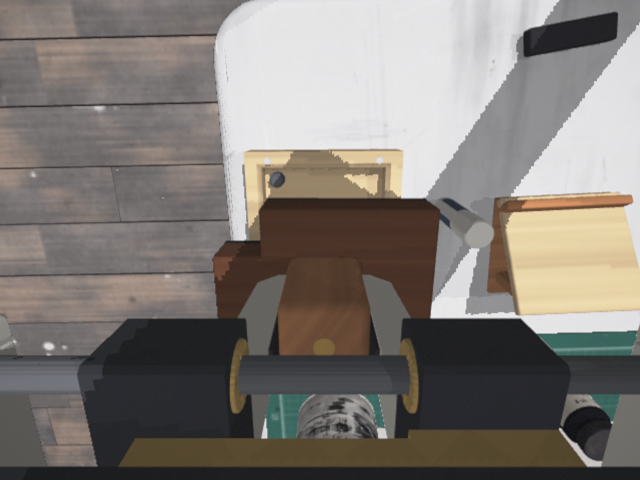

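```bash
python3 - <<'E'
from h import *
import pickle
c=pickle.load(open("w4.pkl","rb"));g=c["image"].astype(float).sum(2)/3
np.set_printoptions(precision=0,suppress=True,linewidth=200)
print("rows194-216 c380-420",g[194:216,380:420].mean(1))
print("rows194-216 c275-300",g[194:216,275:300].mean(1))
print("rows236-262 c225-250",g[236:262,225:250].mean(1))
for y in(215,225,235): print("y",y,"c255-270",g[y-1:y+2,255:270].mean(0),"c428-445",g[y-1:y+2,428:445].mean(0))
for y in(265,280,295,310): print("y",y,"c208-225",g[y-1:y+2,208:225].mean(0),"c425-442",g[y-1:y+2,425:442].mean(0))
s=r.read_state();Rj=np.array(s["eef_rot"]);T=np.array(s["ee_pos"])
for zz in(35,32):
  for m in [(40,-55,28),(40,31,28),(16,31,28),(16,55,28),(40,-55,0),(40,31,0),(16,31,0),(16,55,0),(-40,55,28)]:
    print(zz,m,np.round(proj(c,T+Rj@(np.array([m[0],-m[1],zz-m[2]])/1e3)),1))
E
```

```text
rows194-216 c380-420 [186. 184. 180. 161. 102.  41.  36.  39.  39.  39.  40.  40.  40.  39.  40.  44.  48.  51.  53.  53.  53.  53.]
rows194-216 c275-300 [129. 129. 128. 102.  58.  33.  37.  39.  38.  38.  39.  39.  39.  38.  41.  45.  48.  51.  52.  52.  52.  52.]
rows236-262 c225-250 [176. 175. 175. 172. 121.  50.  38.  47.  50.  50.  49.  49.  49.  48.  48.  48.  48.  47.  47.  48.  52.  56.  59.  61.  60.  56.]
y 215 c255-270 [193. 167. 154. 122.  71.  50.  52.  52.  52.  52.  53.  52.  52.  53.  52.] c428-445 [53. 53. 54. 54. 53. 53. 53. 54. 53. 53. 51. 50. 55. 56. 67. 78. 94.]
y 225 c255-270 [112. 112. 112. 112.  87.  60.  52.  52.  52.  52.  52.  54.  52.  52.  52.] c428-445 [ 54.  54.  55.  54.  55.  54.  55.  54.  54.  51.  65. 127. 138. 138. 138. 139. 137.]
y 235 c255-270 [104. 105. 104. 105. 102.  70.  53.  54.  55.  54.  54.  54.  55.  54.  54.] c428-445 [ 55.  55.  54.  55.  55.  54.  54.  54.  51.  65. 127. 139. 140. 141. 141. 143. 144.]
y 265 c208-225 [114. 114. 114. 116. 115.  81.  71.  76.  76.  77.  77.  77.  77.  77.  77.  76.  76.] c425-442 [ 55.  55.  55.  55.  5
[... 459 characters left out ...]

y 310 c208-225 [113. 114. 115. 116. 117. 118. 118. 119. 118.  76.  50.  48.  49.  49.  49.  49.  47.] c425-442 [ 56.  55.  56.  55.  50.  93. 219. 234. 232. 231. 232. 231. 232. 232. 232. 232. 232.]
35 (40, -55, 28) [438. 209.]
35 (40, 31, 28) [260. 209.]
35 (16, 31, 28) [262. 256.]
35 (16, 55, 28) [214. 256.]
35 (40, -55, 0) [423. 198.]
35 (40, 31, 0) [268. 198.]
35 (16, 31, 0) [270. 239.]
35 (16, 55, 0) [228. 239.]
35 (-40, 55, 28) [223. 353.]
32 (40, -55, 28) [440. 210.]
32 (40, 31, 28) [259. 210.]
32 (16, 31, 28) [262. 258.]
32 (16, 55, 28) [213. 258.]
32 (40, -55, 0) [425. 199.]
32 (40, 31, 0) [268. 199.]
32 (16, 31, 0) [270. 241.]
32 (16, 55, 0) [227. 241.]
32 (-40, 55, 28) [222. 356.]
```

```bash
python3 - <<'E'
from h import *
import pickle
c=pickle.load(open("w4.pkl","rb"))
for q in([.5691,-.2395,-.013],):
  for m in[(-56,-71,32),(-56,71,32),(-29,-44,24)]: print(m,proj(c,S.from_euler("z",q[2]).apply(np.array(m)/1e3)+[q[0],q[1],0]))
g=c["image"].astype(int).sum(2)//3
print(g[144:158,300:310].mean(1).round(),g[144:158,380:395].mean(1).round(),g[144:158,250:262].mean(1).round());print(g[165,238:252],g[165,395:410]);print(g[180,265:290],g[168:192,277])
E
```

```text
(-56, -71, 32) [243.7169816  151.63137148]
(-56, 71, 32) [403.39965309 150.45125938]
(-29, -44, 24) [276.47826077 180.48251432]
[232. 232. 232. 233. 234. 191. 109.  98. 115. 119. 118. 117. 118. 120.] [229. 230. 230. 231. 211. 154. 137. 178. 195. 194. 193. 193. 194. 198.] [232. 232. 232. 233. 233. 202. 142. 146. 183. 193. 191. 189. 191. 195.]
[221 221 223 222 161 133 171 201 205 206 205 205 205 206] [203 201 197 196 194 193 194 204 228 232 232 232 232 232 232]
[159 191 195 194 126  85 100 107 108 105 103  77  67  66  68  68  65  57
  54  67 119 129 128 128 128] [114 104 111  92  72  90 100 102 103 105 103  82  67  64  66  68  68  65
  63  84 117 128 130 128]
```

Call:
send_rows(rows=[[0, 0, 30, 0, 0, -0.4, 20], [0, 0, 65, 0, 0, -0.4, 20], [0, 0, 95, 0, 0, -0.4, 20], [0, 0, 115, 0, 0, -0.4, 20], [0, 0, 115, 0, 0, -0.4, 20]])

```text
t: 8.5
ee_pos: [0.5679, -0.2382, 0.0819]
eef_rot: [[-1.0, 0.012, -0.006], [0.012, 1.0, 0.004], [0.006, 0.004, -1.0]]
wrist_force: [0.8, 1.0, -3.3]
width: 0.365
grip_force: 30.0
```

Call:
send_rows(rows=[[0, 0, 0, 0, 0, 0, 20], [0, 0, 0, 0, 0, 0, 20], [0, 0, 0, 0, 0, 0, 20], [0, 0, 0, 0, 0, 0, 20]])

```text
t: 8.9
ee_pos: [0.5708, -0.24, 0.0868]
eef_rot: [[-1.0, 0.011, 0.002], [0.011, 1.0, -0.001], [-0.002, -0.001, -1.0]]
wrist_force: [0.0, 0.3, -1.7]
width: 0.367
grip_force: 30.0
```

Call:
send_rows(rows=[[2, 0, 7, 0, 0, 0, 20], [2, 0, 14, 0, 0, 0, 20], [2, 0, 20, 0, 0, 0, 20], [2, 0, 25, 0, 0, 0, 20], [2, 0, 28, 0, 0, 0, 20]])

```text
t: 9.4
ee_pos: [0.5709, -0.2395, 0.0595]
eef_rot: [[-1.0, 0.012, 0.006], [0.012, 1.0, -0.001], [-0.006, -0.001, -1.0]]
wrist_force: [5.4, 5.8, 15.2]
width: 0.363
grip_force: 30.0
```

Call:
send_rows(rows=[[0, 0, 3, 0, 0, 0, 20], [0, 0, 6, 0, 0, 0, 20], [0, 0, 9, 0, 0, 0, 20], [0, 0, 11, 0, 0, 0, 20], [0, 0, 11, 0, 0, 0, 20]])

```text
t: 9.9
ee_pos: [0.5749, -0.24, 0.0517]
eef_rot: [[-1.0, 0.012, 0.014], [0.012, 1.0, -0.003], [-0.014, -0.003, -1.0]]
wrist_force: [10.2, 7.5, 19.4]
width: 0.365
grip_force: 43.4
```

Call:
send_rows(rows=[[-2, 0, -4, 0, 0, 0, 20], [-4, 0.5, -6, 0, 0, 0, 20], [-4, 0.5, -6, 0, 0, 0, 20], [-4, 0.5, -6, 0, 0, 0, 20]])

```text
t: 10.3
ee_pos: [0.5719, -0.239, 0.052]
eef_rot: [[-1.0, 0.011, -0.001], [0.011, 1.0, 0.0], [0.001, 0.0, -1.0]]
wrist_force: [1.3, 0.4, 0.1]
width: 0.362
grip_force: 42.6
```

Call:
send_rows(rows=[[0, 0, 2, 0, 0, 0, 20], [0, 0, 4, 0, 0, 0, 20], [0, 0, 6, 0, 0, 0, 20], [0, 0, 8, 0, 0, 0, 20], [0, 0, 8, 0, 0, 0, 20]])

```text
t: 10.8
ee_pos: [0.5737, -0.2391, 0.049]
eef_rot: [[-1.0, 0.011, 0.004], [0.011, 1.0, -0.001], [-0.004, -0.001, -1.0]]
wrist_force: [-2.6, 6.4, 27.5]
width: 0.364
grip_force: 41.6
```

Call:
send_rows(rows=[[0, 0, -3, 0, 0, 0, 20], [0, 0, -3, 0, 0, 0, 20], [0, 0, -3, 0, 0, 0, 20]])

```text
t: 11.1
ee_pos: [0.5732, -0.2394, 0.0492]
eef_rot: [[-1.0, 0.011, 0.003], [0.011, 1.0, -0.001], [-0.003, -0.001, -1.0]]
wrist_force: [1.9, 2.2, 13.1]
width: 0.365
grip_force: 41.3
```

Call:
send_rows(rows=[[0, 0, -3, 0, 0, 0, 75], [0, 0, -3, 0, 0, 0, 75], [0, 0, -3, 0, 0, 0, 75], [0, 0, -3, 0, 0, 0, 75], [0, 0, -3, 0, 0, 0, 75]])

```text
t: 11.6
ee_pos: [0.5721, -0.2393, 0.0502]
eef_rot: [[-1.0, 0.011, -0.0], [0.011, 1.0, -0.0], [0.0, -0.0, -1.0]]
wrist_force: [0.9, -0.7, 1.6]
width: 0.745
grip_force: 1.2
```

Call:
send_rows(rows=[[0, 0, -30, 0, 0, 0, 75], [0, 0, -70, 0, 0, 0, 75], [0, 0, -110, 0, 0, 0, 75], [0, 0, -150, 0, 0, 0, 75], [0, 0, -150, 0, 0, 0, 75]])

```text
t: 12.1
ee_pos: [0.5745, -0.2406, 0.2065]
eef_rot: [[-1.0, 0.011, 0.008], [0.011, 1.0, -0.006], [-0.008, -0.005, -1.0]]
wrist_force: [0.1, 0.0, 0.4]
width: 0.81
grip_force: 0.0
```

```bash
python3 - <<'E'
from h import *
import pickle
for i in range(3): c={k:np.array(v) for k,v in r.grab_frame("wrist").items()}
c2={k:np.array(v) for k,v in r.grab_frame("scene").items()}
s=r.read_state();print(s["t"],s["ee_pos"],s["wrist_force"])
pickle.dump(c,open("w5.pkl","wb"))
a=cv2.resize(c["image"][130:430,200:460,::-1],(520,600));b=cv2.resize(c2["image"][145:260,280:430,::-1],(280,215))
o=np.zeros((600,800,3),np.uint8);o[:,:520]=a;o[:215,520:]=b;cv2.imwrite("pics/fin.png",o)
cv2.imwrite("pics/w5.png",c["image"][:,:,::-1])
E
```

```text
12.3 [ 0.57099047 -0.2384386   0.19842003] [-0.99809071  0.4874306  -0.40637512]
```

View pics/fin.png

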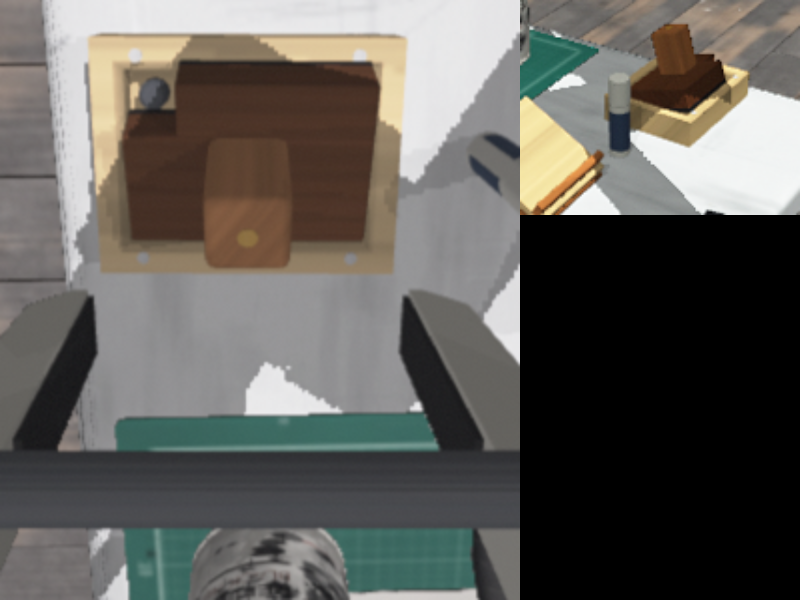

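```bash
python3 - <<'E'
from h import *
import pickle
c=pickle.load(open("w5.pkl","rb"));g=c["image"].astype(float).sum(2)/3
np.set_printoptions(precision=0,suppress=True,linewidth=220)
print("rows155-180 c300-320",g[155:180,300:320].mean(1));print("same c360-380",g[155:180,360:380].mean(1))
print("rows180-205 c268-284",g[180:205,268:284].mean(1))
print("rows240-262 c270-295",g[240:262,270:295].mean(1));print("rows240-262 c355-375",g[240:262,355:375].mean(1))
for y in(176,182): print("y",y,"c280-296",g[y-1:y+2,280:296].mean(0))
for y in(176,200,220,240): print("y",y,"c256-275",g[y-1:y+2,256:275].mean(0),"c375-398",g[y-1:y+2,375:398].mean(0))
Rb2=S.from_euler("z",np.pi-.013).as_matrix()
for m in [(40,-55,28),(40,31,28),(16,31,28),(16,55,28),(40,-55,0),(40,31,0),(16,31,0),(-40,55,28),(-40,-55,28),(17,17,80),(-17,17,80),(-17,-17,80)]:
    print(m,np.round(proj(c,np.array([.5691,-.2395,.01])+Rb2@(np.array(m)/1e3)),1))
for m in[(-56,-71,32),(-56,71,32),(56,-71,32),(56,71,32)]: print("jig",m,proj(c,S.from_euler("z",-.013).apply(np.array(m)/1e3)+[.5691,-.2395,0]))
E
```

```text
rows155-180 c300-320 [120. 121. 123. 125. 113.  73.  35.  40.  43.  41.  41.  41.  41.  42.  42.  41.  41.  46.  50.  52.  52.  53.  53.  54.  53.]
same c360-380 [198. 200. 200. 202. 202. 143.  58.  55.  64.  60.  53.  50.  46.  43.  42.  42.  42.  45.  49.  52.  53.  53.  54.  55.  55.]
rows180-205 c268-284 [79. 79. 82. 86. 64. 34. 35. 41. 43. 43. 43. 43. 42. 41. 41. 42. 43. 46. 51. 54. 55. 54. 53. 53. 53.]
rows240-262 c270-295 [ 51.  52.  52.  52.  51.  50.  50.  50.  51.  55.  73.  86.  93.  98. 101. 102. 114. 123. 125. 127. 127. 126.]
rows240-262 c355-375 [ 55.  57.  57.  57.  56.  57.  57.  55.  56.  58.  68.  86.  95.  96.  99. 103. 110. 118. 122. 124. 125. 125.]
y 176 c280-296 [ 59.  53.  49.  45.  54. 101. 113.  74.  53.  52.  53.  52.  53.  54.  52.  53.]
y 182 c280-296 [ 61.  76.  96. 109. 115. 116. 115.  87.  58.  52.  52.  53.  52.  51.  53.  52.]
y 176 c256-275 [201. 185. 174. 167. 161. 151. 123. 105. 111. 183. 196. 196. 194. 135.  92.  94.  99. 100.  99.] c375-398 [ 53.  53.  54.  53.  53.  54.  53.  53.  54.  53.  53.  54.  53.  50.  74. 172. 207. 210. 209. 210. 209. 2
[... 448 characters left out ...]
. 120. 119. 120. 119. 114. 112. 107.]
y 240 c256-275 [104. 101. 101.  98.  88.  84.  83.  82.  74.  58.  51.  51.  51.  51.  51.  51.  51.  51.  51.] c375-398 [ 54.  55.  55.  54.  55.  54.  54.  62.  90.  99. 107. 112. 117. 120. 120. 119. 119. 120. 119. 119. 119. 119. 121.]
(40, -55, 28) [386. 167.]
(40, 31, 28) [289. 167.]
(16, 31, 28) [289. 194.]
(16, 55, 28) [263. 194.]
(40, -55, 0) [381. 164.]
(40, 31, 0) [291. 164.]
(16, 31, 0) [292. 189.]
(-40, 55, 28) [265. 253.]
(-40, -55, 28) [382. 253.]
(17, 17, 80) [302. 205.]
(-17, 17, 80) [302. 247.]
(-17, -17, 80) [345. 247.]
jig (-56, -71, 32) [244. 148.]
jig (-56, 71, 32) [404. 148.]
jig (56, -71, 32) [251. 266.]
jig (56, 71, 32) [396. 266.]
```

```bash
cat > fit5.py <<'E'
from h import *
import pickle,sys
from scipy.optimize import least_squares
np.set_printoptions(precision=4,suppress=True)
c=pickle.load(open("w5.pkl","rb"))
O=[((40,-55,28),389.5,172.5),((40,31,28),287.5,172.5),((16,31,28),287.5,198),((16,55,28),261.5,198),((-40,55,28),265.5,250.3),((-40,-55,28),382.5,250.3),((40,-25,0),None,160),((40,20,0),None,160),((16,43,0),None,184),((-17,17,80),302,263),((-17,-17,80),345.5,263.5)]
def f(p,full=False):
    R=S.from_euler("ZYX",p[3:]);e=[]
    for m,u,v in O:
        q=proj(c,R.apply(np.array(m)/1e3)+p[:3]); e+=([q[0]-u] if u else [])+[q[1]-v]
    return np.array(e)
s=least_squares(f,[.569,-.24,.01,np.pi,0,0],x_scale=.1);p=s.x;R=S.from_euler("ZYX",p[3:])
print(p,np.degrees(p[3:]));print(np.round(s.fun,1));print(R.as_matrix())
for m in[(40,-55,0),(40,31,0),(16,55,0),(-40,55,0),(-40,-55,0),(0,0,54)]: print(m,R.apply(np.array(m)/1e3)+p[:3])
E
python3 fit5.py
```

```text
[ 0.5622 -0.239   0.0182  3.1312 -0.27   -0.0037] [179.4047 -15.4726  -0.2132]
[-0.  -0.5 -0.5 -0.6  1.  -0.3 -0.4 -0.4  0.8  0.2 -0.9  0.4  0.  -0.
  0.4  0.6  0.6 -0.5  0.2]
[[-0.9637 -0.0114  0.2667]
 [ 0.01   -0.9999 -0.0065]
 [ 0.2668 -0.0036  0.9638]]
(40, -55, 0) [ 0.5243 -0.1836  0.0291]
(40, 31, 0) [ 0.5233 -0.2696  0.0288]
(16, 55, 0) [ 0.5461 -0.2939  0.0223]
(-40, 55, 0) [ 0.6001 -0.2944  0.0074]
(-40, -55, 0) [ 0.6013 -0.1844  0.0078]
(0, 0, 54) [ 0.5766 -0.2394  0.0703]
```

```bash
cat >> h.py <<'E'
R5=np.array([[-.9637,-.0114,.2667],[.01,-.9999,-.0065],[.2668,-.0036,.9638]]);P5=np.array([.5622,-.2390,.0182]);T5=R5*np.array([1,-1,-1])
E
python3 - <<'E'
from h import *
s=r.read_state();print(s["t"],s["ee_pos"],s["joint_pos"])
for b in(.115,.038): print(togo(s["eef_rot"],s["ee_pos"],T5,P5+R5[:,2]*b),P5+R5[:,2]*b)
E
```

```text
12.3 [ 0.57099047 -0.2384386   0.19842003] [-5.75527240e-01  3.97158040e-01  1.38752557e+00 -1.40367971e-04
  1.36055842e+00 -2.13526893e+00]
(array([-22.1,  -1.2,  69.3]), array([-0.1, 15.3,  0. ])) [ 0.5928705 -0.2397475  0.129037 ]
(array([ -1.8,  -1.1, 143.6]), array([-0.1, 15.3,  0. ])) [ 0.5723346 -0.239247   0.0548244]
```

Call:
send_rows(rows=[[-22, -1, 69, 0, 15.3, 0, 75], [-22, -1, 69, 0, 15.3, 0, 75], [-22, -1, 69, 0, 15.3, 0, 75], [-22, -1, 69, 0, 15.3, 0, 75]])

```text
t: 12.7
ee_pos: [0.593, -0.2393, 0.1269]
eef_rot: [[-0.963, 0.01, -0.27], [0.009, 1.0, 0.006], [0.27, 0.004, -0.963]]
wrist_force: [0.0, 0.8, 0.8]
width: 0.803
grip_force: 0.0
```

Call:
send_rows(rows=[[0, 0, 25, 0, 0, 0, 75], [0, 0, 50, 0, 0, 0, 75], [0, 0, 68, 0, 0, 0, 75], [0, 0, 75, 0, 0, 0, 75], [0, 0, 75, 0, 0, 0, 75]])

```text
t: 13.2
ee_pos: [0.5738, -0.2405, 0.061]
eef_rot: [[-0.965, 0.012, -0.262], [0.012, 1.0, 0.002], [0.262, -0.001, -0.965]]
wrist_force: [-0.3, -0.8, 0.1]
width: 0.806
grip_force: 0.0
```

Call:
send_rows(rows=[[0, 0, 0, 0, 0, 0, 75], [0, 0, 0, 0, 0, 0, 75]])

```text
t: 13.4
ee_pos: [0.5753, -0.2408, 0.0612]
eef_rot: [[-0.965, 0.011, -0.261], [0.011, 1.0, 0.001], [0.261, -0.002, -0.965]]
wrist_force: [-0.5, -0.0, 0.6]
width: 0.805
grip_force: 0.0
```

```bash
python3 - <<'E'
from h import *
s=r.read_state();print(s["t"],s["ee_pos"],s["wrist_force"])
print(togo(s["eef_rot"],s["ee_pos"],T5,P5+R5[:,2]*.038))
E
```

```text
13.4 [ 0.5753279  -0.2407839   0.06117491] [-0.49896057 -0.02220811  0.59283762]
(array([1.3, 1.5, 6.9]), array([-0.3,  0.4, -0.1]))
```

Call:
send_rows(rows=[[1, 1, 4, 0, 0, 0, 75], [1, 1, 4, 0, 0, 0, 20], [1, 1, 4, 0, 0, 0, 20], [1, 1, 4, 0, 0, 0, 20], [1, 1, 4, 0, 0, 0, 20]])

```text
t: 13.9
ee_pos: [0.5724, -0.2391, 0.0554]
eef_rot: [[-0.964, 0.011, -0.264], [0.011, 1.0, 0.003], [0.264, -0.0, -0.965]]
wrist_force: [0.3, -0.3, 0.3]
width: 0.514
grip_force: 0.0
```

Call:
send_rows(rows=[[0, 0, 0, 0, 0, 0, 20], [0, 0, 0, 0, 0, 0, 20], [0, 0, 0, 0, 0, 0, 20]])

```text
t: 14.2
ee_pos: [0.5724, -0.2392, 0.0555]
eef_rot: [[-0.965, 0.011, -0.264], [0.011, 1.0, 0.003], [0.264, -0.0, -0.965]]
wrist_force: [0.2, 0.5, 0.4]
width: 0.365
grip_force: 30.0
```

```bash
python3 - <<'E'
from h import *
s=r.read_state();print(s["t"],s["ee_pos"],s["wrist_force"],s["moment"])
p=np.array(s["ee_pos"]);R=np.array(s["eef_rot"])
print("block frame tcp",R5.T@(p-P5))
Rj=S.from_euler("z",-.013+np.pi).as_matrix()*np.array([1,-1,-1])
print("up2 +7",np.round(R.T@np.array([7,0,3]),1))
h=(R5.T@(p-P5))[2]
print(h,togo(R,p,Rj,[.5695,-.2395,.012+h]))
E
```

```text
14.2 [ 0.57235291 -0.23916841  0.05549325] [0.17053634 0.54635773 0.42023872] [ 0.02472967 -0.305484    0.04126831]
block frame tcp [ 1.63799199e-04 -8.16056319e-05  3.86521120e-02]
up2 +7 [-6.   0.1 -4.7]
0.03865211199636418 (array([ 1.5, -0.4,  5.4]), array([ -0. , -15.3,   0.1]))
```

Call:
send_rows(rows=[[-6, 0, -5, 0, 0, 0, 20], [-6, 0, -5, 0, 0, 0, 20], [-2, 0, 0, 0, -7, 0, 20], [1, 0, 2, 0, -12, 0, 20], [2, 0, 3.5, 0, -15.3, 0, 20]])

```text
t: 14.7
ee_pos: [0.5715, -0.2398, 0.0541]
eef_rot: [[-1.0, 0.012, 0.009], [0.012, 1.0, -0.002], [-0.009, -0.002, -1.0]]
wrist_force: [3.0, 0.2, -1.3]
width: 0.363
grip_force: 30.0
```

Call:
send_rows(rows=[[0, 0, 0, 0, 0, 0, 20], [0, 0, 0, 0, 0, 0, 20], [0, 0, 0, 0, 0, 0, 20]])

```text
t: 15.0
ee_pos: [0.5711, -0.2397, 0.0536]
eef_rot: [[-1.0, 0.011, 0.003], [0.011, 1.0, -0.002], [-0.003, -0.001, -1.0]]
wrist_force: [4.5, -0.7, 0.7]
width: 0.361
grip_force: 30.0
```

Call:
send_rows(rows=[[-2, 0, 0, 0, 0, 0, 20], [-2, 0, 0, 0, 0, 0, 20], [-2, 0, 0, 0, 0, 0, 20], [-2, 0, 2, 0, 0, 0, 20], [-2, 0, 2, 0, 0, 0, 20]])

```text
t: 15.5
ee_pos: [0.5713, -0.239, 0.0502]
eef_rot: [[-1.0, 0.011, -0.0], [0.011, 1.0, 0.0], [0.0, 0.0, -1.0]]
wrist_force: [1.5, -0.3, -4.5]
width: 0.363
grip_force: 30.0
```

Call:
send_rows(rows=[[0, 0, 2, 0, 0, 0, 20], [0, 0, 4, 0, 0, 0, 20], [0, 0, 6, 0, 0, 0, 20], [0, 0, 6, 0, 0, 0, 20]])

```text
t: 15.9
ee_pos: [0.5713, -0.2391, 0.0472]
eef_rot: [[-1.0, 0.011, 0.0], [0.011, 1.0, -0.001], [-0.001, -0.001, -1.0]]
wrist_force: [-4.6, 3.3, 13.0]
width: 0.367
grip_force: 30.0
```

Call:
send_rows(rows=[[0, 0, -3, 0, 0, 0, 20], [0, 0, -3, 0, 0, 0, 75], [0, 0, -3, 0, 0, 0, 75], [0, 0, -3, 0, 0, 0, 75], [0, 0, -3, 0, 0, 0, 75]])

```text
t: 16.4
ee_pos: [0.5712, -0.2391, 0.0473]
eef_rot: [[-1.0, 0.011, -0.001], [0.011, 1.0, 0.0], [0.001, 0.0, -1.0]]
wrist_force: [0.3, -0.8, -0.2]
width: 0.658
grip_force: 0.0
```

Call:
send_rows(rows=[[0, 0, -30, 0, 0, 0, 75], [0, 0, -70, 0, 0, 0, 75], [0, 0, -110, 0, 0, 0, 75], [0, 0, -150, 0, 0, 0, 75], [0, 0, -150, 0, 0, 0, 75]])

```text
t: 16.9
ee_pos: [0.5744, -0.2409, 0.2044]
eef_rot: [[-1.0, 0.011, 0.01], [0.011, 1.0, -0.007], [-0.01, -0.006, -1.0]]
wrist_force: [0.8, 0.3, 0.7]
width: 0.803
grip_force: 0.0
```

```bash
python3 - <<'E'
from h import *
import pickle
for i in range(4): c={k:np.array(v) for k,v in r.grab_frame("wrist").items()}
c2={k:np.array(v) for k,v in r.grab_frame("scene").items()}
s=r.read_state();print(s["t"],s["ee_pos"],s["wrist_force"],s["width"])
pickle.dump(c,open("w6.pkl","wb"))
a=cv2.resize(c["image"][130:430,200:460,::-1],(520,600));b=cv2.resize(c2["image"][145:260,280:430,::-1],(280,215),interpolation=cv2.INTER_CUBIC)
d=cv2.resize(c2["image"][130:430,80:430,::-1],(280,240));o=np.zeros((600,800,3),np.uint8);o[:,:520]=a;o[:215,520:]=b;o[300:540,520:]=d;cv2.imwrite("pics/fin2.png",o)
g=c["image"].astype(float).sum(2)/3
np.set_printoptions(precision=0,suppress=True,linewidth=220)
print("rows155-180 c300-320",g[155:180,300:320].mean(1));print("same c360-380",g[155:180,360:380].mean(1))
print("rows240-262 c270-295",g[240:265,270:295].mean(1))
Rb2=S.from_euler("z",np.pi-.013).as_matrix()
for m in [(40,-55,28),(40,31,28),(-40,55,28),(-17,17,80),(-17,-17,80)]:
    print(m,np.round(proj(c,np.array([.5691,-.2395,.01])+Rb2@(np.array(m)/1e3)),1))
E
```

```text
17.15 [ 0.57045921 -0.2385131   0.19560083] [ 0.16507661 -0.08394178  0.05830318] 0.8073700713125794
rows155-180 c300-320 [117. 118. 120. 121. 123. 124. 126. 123. 119. 119. 118.  92.  53.  42.  48.  52.  53.  53.  54.  54.  54.  54.  53.  53.  53.]
same c360-380 [193. 195. 197. 199. 201. 201. 200. 185. 152. 138. 142. 119.  77.  61.  71.  77.  77.  75.  72.  70.  69.  67.  65.  61.  58.]
rows240-262 c270-295 [ 51.  52.  54.  57.  58.  57.  57.  56.  55.  54.  55.  55.  54.  58.  89. 103. 103. 101. 104. 117. 124. 125. 126. 126. 126.]
(40, -55, 28) [386. 169.]
(40, 31, 28) [288. 169.]
(-40, 55, 28) [264. 255.]
(-17, 17, 80) [302. 250.]
(-17, -17, 80) [345. 250.]
```

View pics/fin2.png

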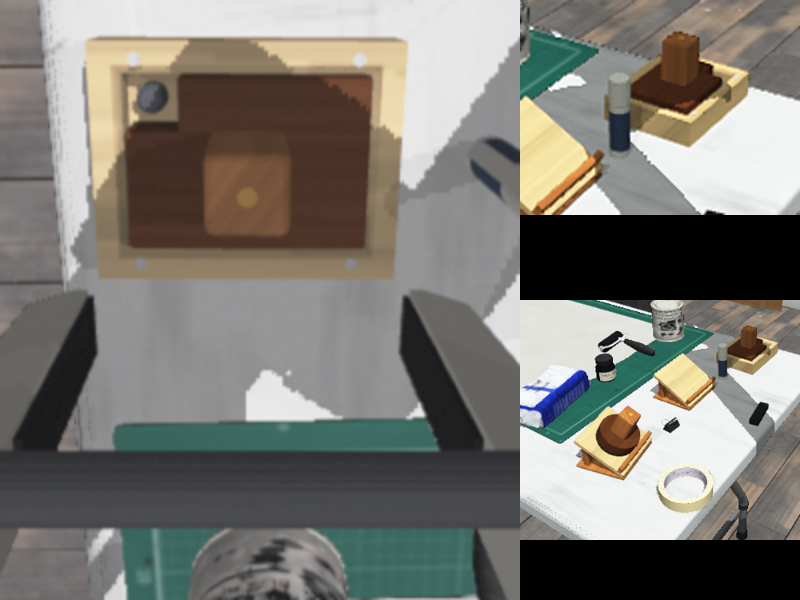

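Call:
send_rows(rows=[[0, 0, 30, 0, 0, 0, 0], [0, 0, 60, 0, 0, 0, 0], [0, 0, 80, 0, 0, 0, 0], [0, 0, 92, 0, 0, 0, 0], [0, 0, 92, 0, 0, 0, 0]])

```text
t: 17.65
ee_pos: [0.5698, -0.2381, 0.1026]
eef_rot: [[-1.0, 0.011, -0.005], [0.011, 1.0, 0.003], [0.005, 0.003, -1.0]]
wrist_force: [0.3, 0.4, -0.3]
width: 0.425
grip_force: 0.0
```

Call:
send_rows(rows=[[0, 0, 0, 0, 0, 0, 0], [0, 0, 0, 0, 0, 0, 0], [0, 0, 3, 0, 0, 0, 0], [0, 0, 6, 0, 0, 0, 0], [0, 0, 9, 0, 0, 0, 0]])

```text
t: 18.15
ee_pos: [0.5716, -0.2392, 0.0969]
eef_rot: [[-1.0, 0.011, 0.001], [0.011, 1.0, -0.001], [-0.001, -0.001, -1.0]]
wrist_force: [0.5, 0.1, 0.6]
width: 0.015
grip_force: 0.0
```

Call:
send_rows(rows=[[0, 0, 2, 0, 0, 0, 0], [0, 0, 4, 0, 0, 0, 0], [0, 0, 5, 0, 0, 0, 0], [0, 0, 5, 0, 0, 0, 0]])

```text
t: 18.55
ee_pos: [0.5713, -0.2391, 0.0914]
eef_rot: [[-1.0, 0.011, -0.0], [0.011, 1.0, 0.0], [0.0, 0.0, -1.0]]
wrist_force: [-0.9, -0.2, 0.3]
width: 0.004
grip_force: 0.0
```

No contact above 91.4 mm, so the block is at its home height (90 mm) or very close. I'll press lightly to confirm.

Call:
send_rows(rows=[[0, 0, 2, 0, 0, 0, 0], [0, 0, 4, 0, 0, 0, 0], [0, 0, 5, 0, 0, 0, 0], [0, 0, 5, 0, 0, 0, 0]])

```text
t: 18.95
ee_pos: [0.5718, -0.2393, 0.0903]
eef_rot: [[-1.0, 0.011, 0.002], [0.011, 1.0, -0.002], [-0.002, -0.002, -1.0]]
wrist_force: [-7.1, 3.8, 19.6]
width: 0.003
grip_force: 10.0
```

Call:
send_rows(rows=[[0, 0, -10, 0, 0, 0, 20], [0, 0, -40, 0, 0, 0, 20], [0, 0, -80, 0, 0, 0, 20], [0, 0, -120, 0, 0, 0, 20], [0, 0, -120, 0, 0, 0, 20]])

```text
t: 19.45
ee_pos: [0.5745, -0.241, 0.2136]
eef_rot: [[-1.0, 0.011, 0.01], [0.011, 1.0, -0.007], [-0.01, -0.007, -1.0]]
wrist_force: [1.2, -0.6, 1.1]
width: 0.216
grip_force: 0.0
```

```bash
python3 - <<'E'
from h import *
c={k:np.array(v) for k,v in r.grab_frame("wrist").items()}
for i in range(3): c={k:np.array(v) for k,v in r.grab_frame("wrist").items()}
print([(d["position"],d["score"]) for d in r.landmark_of("block_knob","wrist")[:2]],proj(c,[.5691,-.2395,.064]))
s=r.read_state();print(s["t"],s["ee_pos"],s["wrist_force"])
print(r.hand_in())
E
```

```text
[([325.0, 213.2], 0.86)] [323.3810519  217.77681108]
19.7 [ 0.57063854 -0.23860804  0.2049869 ] [-0.48090666  0.33170849 -1.2347467 ]
the job is handed in; nothing more can be done
None
```

The rectangular block is fully home in the jig, carved side down with its cut-out corner over the pin; I let go of it and handed the job in at 19.7 s (the first try went in tilted, so I re-gripped and levelled it, and a light press put the knob top at 90.3 mm against 90 mm expected).

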